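# Lamp to the gate, shutter held half open

### The job

Lift the handlamp by its handle off its charging stand and set it down upright in the middle of the low round disc on the light rig, with its lens facing the gate's window, and let go of it; do not drop it. Then slide the gate's sprung shutter by its tab to half travel (the tab level with the white line) and hold it there with the gripper: finish while holding it, since it springs shut if let go. Leave the other things where they lie.

Things in the scene. Friction and masses are not known exactly. Their poses are not given: they have to be found in the camera images.
- rig: light rig, fixed: aluminium plate 260 x 260 x 8 mm with a low dark disc and an upright black gate with a sprung shutter. Origin on the table, midway between disc and gate; +x points from disc to gate, +y is the way the shutter opens; plate x -130..130, y -90..170 mm. Gate at x = 65 mm, 22 mm thick, y -55..105, top edge z 90 mm; a 22 mm spring barrel at y 105..165, z 46..68 mm
- disc (a point): centre of the top face of the lamp disc on the rig: disc 100 mm across, 4 mm thick, top 12 mm above the table; rig position (-65, 0) mm; axes as the rig
- window (a point): centre of the gate's window (50 mm wide, 40 mm high), 57 mm above the table, rig position (65, 0) mm; axes as the rig
- shutter (a joint): shutter travel along the rig's +y, in m: 0 shut (window covered, where the spring drives it), 0.060 fully open, so half travel is 0.030. A spring closes it: about 4.5 N at 0, 9 N at half, 13.5 N fully open (150 N/m). It flies shut if let go
- tab (a point): point on the shutter's upright aluminium tab, 125 mm above the table, on its centre line. Tab: 14 mm along the rig's y, 24 mm along its x, from 93 to 145 mm above the table; the frame's top edge is at 90 mm. It moves with the shutter: at rig (65, 0) mm shut, (65, 30) at half travel, level with a white line across the frame's top edge, (65, 60) open. Axes as the rig
- stand: round grey charging stand, fixed, 92 mm across, 40 mm high, with a 6 mm deep, 80 mm wide round recess in its top (floor 34 mm above the table) where the lamp stands at the start; left or right of the rig; origin under its centre
- lamp: grey handlamp, loose, 0.3 to 0.6 kg: foot 64 mm across, body 58 mm across and 90 mm high, lens barrel sticking out on its +x side, and a bail handle over the top. Origin at the centre of the foot's underside; +x is the way the lens looks, z up. 145 mm high over all
- lens (a point): middle of the lens face, 42 mm ahead (+x) of the lamp's axis and 45 mm above its foot; axes as the lamp
- lamp_handle (a point): middle of the lamp's handle bar, 138 mm above its foot on the lamp's axis; the bar is 14 mm wide and 14 mm high, 84 mm long along the lamp's x, with 41 mm of clear space between it and the lamp's top. Axes as the lamp
- chuck: three-jaw steel chuck, 90 mm across, 60 mm high, loose on the table on the side opposite the lamp stand; origin under its centre
- collar: small steel ring, 44 mm across, 24 mm high, loose on the rig's plate beside the disc; origin under its centre
- flange: large steel ring, 80 mm across, 32 mm high, loose on the table; origin under its centre
- oil: clear plastic bottle, 52 mm across, 110 mm high, loose on the table; origin under its centre
- brush: flat brush lying on the table beyond the rig, to the right (-y)
- wrench: wrench lying on the table beyond the rig
- screwdriver: screwdriver lying on the table beyond the rig, to the left (+y)
Mind the look-alikes: they are no part of the job. What is shaped like the lamp but red is not meant. Leave any pink look-alike of the stand alone.

How it is judged:
By the outcome, as a careful person would: the job done as asked, in the order asked, and still so for the second after the job is handed in, while the arm keeps its last pose, push and grip.
It also fails if it takes over 48 s, if anything falls off the work surface, if the arm or the gripper's body presses on something with over 40 N, if the wrist force passes 120 N, or if a joint passes its speed limit or range.

### The arm

A 6-joint arm with a two-finger parallel gripper is mounted at the origin on the work surface. World frame = base frame: x ahead of the robot, y to its left, z up, the work surface at z = 0. Lengths are in m, angles in rad, forces in N, time in s.
With the tool pointing down it reaches from about 0.35 to 0.975 m from the base axis. Payload 7.1 kg.
Tool frame: the origin (TCP) lies midway between the tips of the shut fingers; the grasp point (between the pads) lies 19 mm behind it; z points along the fingers, y is the direction in which the jaws open and shut (so a half turn about z gives the same grasp; the last joint's range is limited). The gripper opens to 88 mm and grips with 3 to 60 N. Pads are 20 mm wide; open, the fingers measure 115 mm over their backs; the gripper's body (75 mm by 178 mm) begins 61 mm behind the grasp point.
Start: joints at [1.135, 0.423, 1.63, -0, 1.089, -0.019], TCP at [0.253, 0.571, 0.223] pointing down, gripper open.
Joint ranges: [-3, 3], [-0.9, 2.11], [0.09, 2.58], [-1.31, 4.45], [0.11, 2.69], [-2.54, 2.54]. Speed limits (rad/s): [2.39, 2.39, 3.01, 3.14, 3.14, 3.14].

### API

Orientations are given as a unit quaternion [w, x, y, z].
In Python, from rig import telemetry, cams, workorder gives the robot as it stands.
- The arm moves only by the shell command python3 -m inch 'ROWS' [FORCE]. ROWS is JSON, a list of rows, each an object with "hand": the opening, from 0 (shut) to 1 (fully open); "travel": the shift along the tool's x, y, z in cm, a list of three; "turn": the turn, a rotation vector about the tool's x, y, z in rad, a list of three. In form: [{"hand": hand, "travel": [dx, dy, dz], "turn": [wx, wy, wz]}, ...]. A call has 1 to 5 rows; each row shifts and turns the commanded pose from where the row before left it, along the tool's axes as they then stand; what a row does not reach is not made up. A row lasts 1/10 s, in which the tool goes at most 50 mm and 8.59 degrees, less where a joint would pass 70% of its speed; a pose out of reach is approached as far as the arm can. A call is refused whole if a number of a shift passes 5 or a number of a turn 0.15, either way. A call with a gripper value outside its range is refused whole. The fingers move at their own pace and stop on an object; FORCE is the grip in N (left out, the last holds). Time passes only in rows, so rows that do not move let the fingers close. It gives the time, the measured TCP pose, the force and the opening at its end, in the units of the state.
- telemetry.get_state(): the state, without advancing time (a new reading comes with each control period).
- cams.read_camera(name): name is "scene" or "top"; returns (picture, depth): 480x640x3 uint8, red, green, blue; 480x640 float32, m along the optical axis (not along the pixel's ray), 0 where there is no reading.
- cams.camera_info(name): a dict with "K" (3x3 intrinsics, pixels), "R" (3x3) and "t" (3): a world point X has camera coordinates R X + t. Camera axes: x right, y down, z forward; pixel columns grow to the right and rows downward; lengths in m; the calibration is good to about 2 mm. A picture is of the moment at which its call begins. camera_info takes no time and is no camera call.
- workorder.finish_job(): hands the job in, once; it reports no verdict.
The state is a dict: "clock": time; "joint_positions": joint angles; "dq": joint speeds; "tau": joint torques, N m; "tool_pos": TCP position; "orientation": TCP orientation; "ft_force": force on the tool from outside, world axes, zero at the start; "wrist_torque": the same for the moment, N m; "finger_gap": opening from 0.0 (shut) to 1.0 (fully open).
Only numpy, scipy, OpenCV 4.12 (cv2) and the standard library are available. Lean on these libraries where they do the work, as an engineer would, in place of code of your own. Each camera call takes 0.05 s, during which the arm holds its last target. There are 200 camera calls.

## Working session

There is one attempt and no reset: what is moved stays moved. The work goes in short steps, Python scripts to look and compute and a shell command to move; the robot and the scene stay as the last step left them, time stands still between calls to the robot, and variables do not carry over. Pictures are saved under pics/ and viewed, about 8 in all and at most 12, crops included, and the job is handed in when it is done.

```bash
ls; mkdir -p pics; python3 - <<'E'
from rig import telemetry, cams
import cv2,numpy as np
for n in("scene","top"):
    im,d=cams.read_camera(n); cv2.imwrite(f"pics/{n}0.png",im[...,::-1]); np.savez(f"pics/{n}0.npz",im=im,d=d)
    i=cams.camera_info(n); print(n,np.round(i["K"],1).tolist(),np.round(i["R"],3).tolist(),np.round(i["t"],3).tolist())
print(telemetry.get_state())
E
```

```text
pics
scene [[468.9, 0.0, 314.5], [0.0, 468.9, 240.4], [0.0, 0.0, 1.0]] [[-0.427, 0.904, 0.015], [0.482, 0.242, -0.842], [-0.765, -0.353, -0.539]] [0.213, -0.153, 1.533]
top [[600.7, 0.0, 323.9], [0.0, 600.7, 241.0], [0.0, 0.0, 1.0]] [[-0.025, -1.0, 0.017], [-0.988, 0.022, -0.15], [0.149, -0.02, -0.989]] [-0.0, 0.581, 1.49]
{'clock': 0.1, 'joint_positions': array([ 1.13501276e+00,  4.23798223e-01,  1.63056276e+00,  8.18274000e-06,
        1.08860569e+00, -1.90108163e-02]), 'dq': array([ 0.00033837, -0.00058817, -0.00271291,  0.00058537,  0.00162134,
        0.00069664]), 'tau': array([-4.61057007e-04, -5.45608449e+01, -2.74320906e+01,  6.45521586e-02,
        1.88939221e-02, -2.21866003e-06]), 'tool_pos': array([0.25278491, 0.57107284, 0.22197829]), 'orientation': array([-1.58411797e-04,  2.06883264e-01,  9.78365393e-01, -6.68508179e-04]), 'ft_force': array([-0.62433292, -0.43947925,  0.42734565]), 'wrist_torque': array([ 0.05193128, -0.01047094, -0.00044779]), 'finger_gap': 1.0005841669137183}
```

View pics/top0.png

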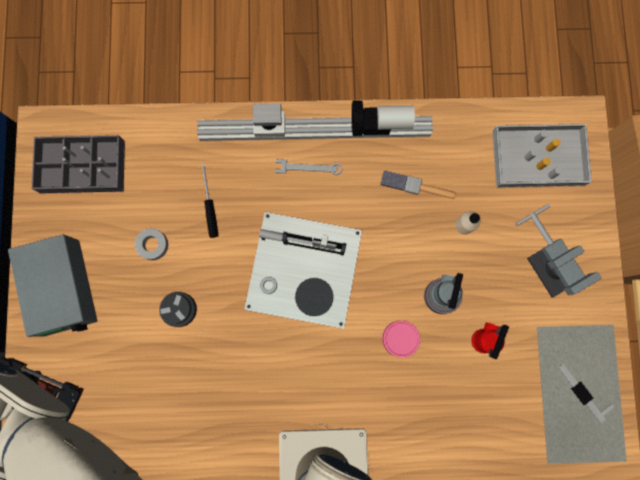

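View pics/scene0.png

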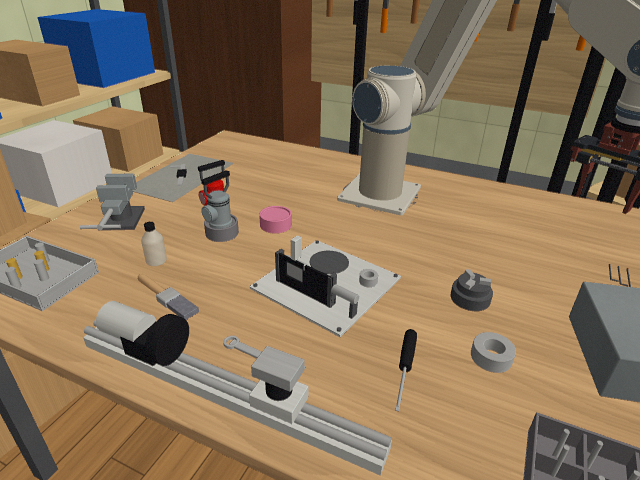

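```bash
cat > h.py <<'E'
import numpy as np,cv2
from rig import cams
def ray(n,u,v,z):
    i=cams.camera_info(n);K,R,t=map(np.array,(i["K"],i["R"],i["t"]))
    c=-R.T@t;d=R.T@np.linalg.solve(K,[u,v,1.]);return c+d*(z-c[2])/d[2]
def cloud(n,d):
    i=cams.camera_info(n);K,R,t=map(np.array,(i["K"],i["R"],i["t"]))
    v,u=np.mgrid[:480,:640];p=np.stack([(u-K[0,2])/K[0,0]*d,(v-K[1,2])/K[1,1]*d,d],-1)
    return (p-t)@R
def proj(n,X):
    i=cams.camera_info(n);c=np.array(i["R"])@X+i["t"];p=np.array(i["K"])@c;return p[:2]/p[2]
E
python3 - <<'E'
from h import *
T=np.load("pics/top0.npz");S=np.load("pics/scene0.npz")
pt=cloud("top",T["d"]);ps=cloud("scene",S["d"])
g=T["im"].max(2).astype(int)
# disc
m=np.zeros((480,640),np.uint8);m[270:325,285:345]=(g[270:325,285:345]<75)
c=max(cv2.findContours(m,0,1)[0],key=cv2.contourArea);e=cv2.fitEllipse(c)
disc=ray("top",*e[0],.012);print("disc",e,disc.round(4),pt[int(e[0][1]),int(e[0][0])].round(4))
# plate
m=np.zeros((480,640),np.uint8);s=np.s_[205:335,238:368];im=T["im"][s].astype(int)
m[s]=(abs(im[...,0]-im[...,2])<25)
c=max(cv2.findContours(m,0,1)[0],key=cv2.contourArea);r=cv2.minAreaRect(c)
cn=[ray("top",*p,.008) for p in cv2.boxPoints(r)];print("plate",np.round(cn,4).tolist(),np.mean(cn,0).round(4))
# lamp handle
s=np.s_[265:320,415:475]
for nm,P,im,sl in(("top",pt,T["im"],s),("scene",ps,S["im"],np.s_[155:245,190:250])):
    q=P[sl].reshape(-1,3);cc=im[sl].reshape(-1,3).max(1)
    k=(q[:,2]>.165)&(q[:,2]<.19)&(q[:,1]<-.15)
    if nm=="scene": k&=(q[:,0]>.42)
    h=q[k];ctr,sz,a=cv2.minAreaRect(h[:,:2].astype(np.float32));print(nm,"handle",len(h),h[:,2].max().round(4),h.mean(0).round(4),ctr,sz,a)
    b=q[(q[:,2]>.06)&(q[:,2]<.12)&(abs(q[:,:2]-np.array(ctr)).max(1)<.08)];print(" body",len(b),b.min(0).round(3),b.max(0).round(3),b.mean(0).round(3))
# tab
for nm,P in(("top",pt),("scene",ps)):
    k=(P[...,2]>.1)&(P[...,2]<.16)&(abs(P[...,0]-disc[0]-.13)<.06)&(abs(P[...,1]-disc[1])<.08)
    h=P[k];print(nm,"tab",len(h),h.min(0).round(4),h.max(0).round(4),h.mean(0).round(4))
A=cv2.resize(T["im"][200:340,240:380],(420,420),interpolation=2);B=cv2.resize(T["im"][250:350,420:520],(380,420))
C=cv2.resize(S["im"][150:250,180:260],(336,420),interpolation=2);D=cv2.resize(S["im"][225:335,245:405],(600,412))
cv2.imwrite("pics/c1.png",np.hstack([A,B])[...,::-1])
D=cv2.resize(D,(440,420));cv2.imwrite("pics/c2.png",np.hstack([C,D])[...,::-1])
E
```

```text
disc ((313.8165588378906, 296.5074462890625), (35.665279388427734, 35.733642578125), 116.99458312988281) [0.4419 0.0145 0.012 ] [0.4431 0.0165 0.0155]
plate [[0.4152, 0.1925, 0.008], [0.6677, 0.1426, 0.008], [0.612, -0.1145, 0.008], [0.3613, -0.0584, 0.008]] [0.5141 0.0405 0.008 ]
top handle 243 0.1875 [ 0.4394 -0.3119  0.1788] (0.43939369916915894, -0.31225815415382385) (0.015594817698001862, 0.08279471099376678) 73.28923034667969
 body 243 [ 0.412 -0.34   0.061] [ 0.485 -0.282  0.12 ] [ 0.449 -0.3    0.099]
scene handle 146 0.1819 [ 0.4524 -0.3155  0.1756] (0.4497455060482025, -0.3165339231491089) (0.01864059455692768, 0.06124845892190933) 69.8649673461914
 body 553 [ 0.419 -0.349  0.06 ] [ 0.486 -0.284  0.12 ] [ 0.461 -0.306  0.091]
top tab 74 [ 0.5567 -0.0203  0.1004] [ 0.5821 -0.0032  0.1543] [ 0.5677 -0.0117  0.1403]
scene tab 225 [ 0.5553 -0.0222  0.1003] [ 0.5823 -0.0046  0.1485] [ 0.5724 -0.0117  0.1263]
```

View pics/c1.png

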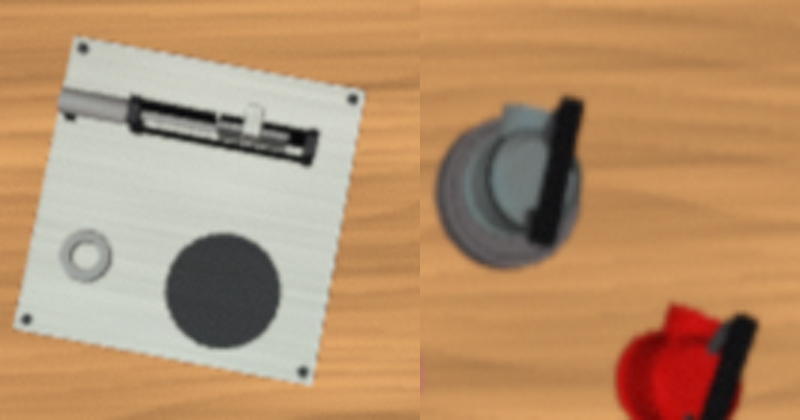

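View pics/c2.png

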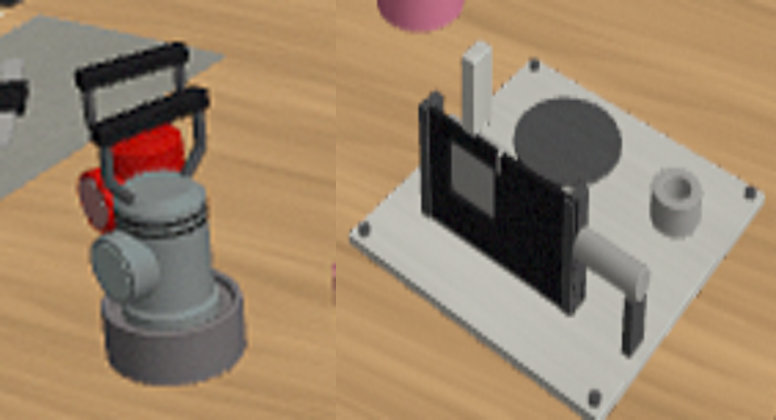

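Both views agree: the lamp handle is at (0.439, -0.312), top 0.179, with the lens pointing at yaw ≈ -16.7°. The disc is at (0.442, 0.0145) and the tab at (0.569, -0.012). That puts rig yaw at -12° and the disc–tab distance at 0.130 m, as given. Moving above the lamp now.

```bash
python3 -m inch '[{"hand":1,"travel":[-2.6,-3.6,-2],"turn":[0,0,-0.063]},{"hand":1,"travel":[-2.6,-3.6,-2],"turn":[0,0,0]},{"hand":1,"travel":[-2.6,-3.6,0],"turn":[0,0,0]},{"hand":1,"travel":[-2.6,-3.6,0],"turn":[0,0,0]},{"hand":1,"travel":[-2.6,-3.6,0],"turn":[0,0,0]}]' 25
python3 -m inch '[{"hand":1,"travel":[-2.6,-3.6,0],"turn":[0,0,0]},{"hand":1,"travel":[-2.6,-3.6,0],"turn":[0,0,0]},{"hand":1,"travel":[-2.6,-3.6,0],"turn":[0,0,0]},{"hand":1,"travel":[-2.6,-3.6,0],"turn":[0,0,0]},{"hand":1,"travel":[-2.6,-3.6,0],"turn":[0,0,0]}]'
```

```text
clock: 0.6
tool_pos: [0.3098, 0.3552, 0.2626]
orientation: [0.0, 0.176, 0.984, -0.0]
ft_force: [1.2, -0.3, 0.1]
finger_gap: 1.001
clock: 1.1
tool_pos: [0.3693, 0.1413, 0.2626]
orientation: [0.0, 0.176, 0.984, 0.0]
ft_force: [1.7, -0.2, 0.8]
finger_gap: 0.999
```

```bash
python3 -m inch '[{"hand":1,"travel":[-2.23,-4,0],"turn":[0,0,0]},{"hand":1,"travel":[-2.23,-4,0],"turn":[0,0,0]},{"hand":1,"travel":[-2.23,-4,0],"turn":[0,0,0]},{"hand":1,"travel":[-2.23,-4,0],"turn":[0,0,0]},{"hand":1,"travel":[-2.23,-4,0],"turn":[0,0,0]}]'
python3 -m inch '[{"hand":1,"travel":[-2.23,-4,0],"turn":[0,0,0]},{"hand":1,"travel":[-2.23,-4,0],"turn":[0,0,0]},{"hand":1,"travel":[-2.23,-4,0],"turn":[0,0,0]},{"hand":1,"travel":[-2.23,-4,0],"turn":[0,0,0]},{"hand":1,"travel":[-2.23,-4,0],"turn":[0,0,-0.063]}]'
```

```text
clock: 1.6
tool_pos: [0.4045, -0.0851, 0.2627]
orientation: [0.0, 0.176, 0.984, 0.0]
ft_force: [1.1, 0.1, 0.1]
finger_gap: 0.999
clock: 2.1
tool_pos: [0.4397, -0.3114, 0.2624]
orientation: [-0.0, 0.145, 0.989, 0.0]
ft_force: [1.1, -0.1, -0.8]
finger_gap: 0.998
```

```bash
python3 - <<'E'
from h import *
from rig import telemetry
im,d=cams.read_camera("scene");P=cloud("scene",d)
print(telemetry.get_state()["tool_pos"],telemetry.get_state()["joint_positions"].round(2))
cv2.imwrite("pics/s1.png",cv2.resize(im[100:260,140:300],(560,560))[...,::-1])
E
```

```text
[ 0.44133816 -0.31727644  0.26274794] [-0.64  0.26  1.78 -0.    1.11 -1.93]
```

View pics/s1.png

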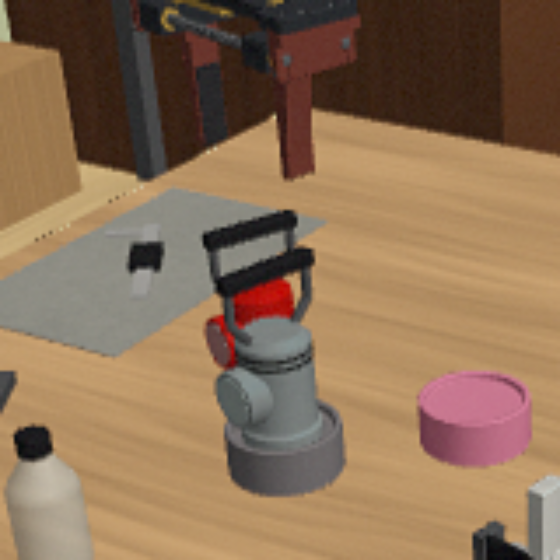

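The gripper is open above the lamp, fingers clear of the red one behind. Descending with a small correction.

```bash
python3 -m inch '[{"hand":1,"travel":[0.3,0.45,2.2],"turn":[0,0,0]},{"hand":1,"travel":[0,0,2.2],"turn":[0,0,0]},{"hand":1,"travel":[0,0,2.2],"turn":[0,0,0]},{"hand":1,"travel":[0,0,2.2],"turn":[0,0,0]},{"hand":1,"travel":[0,0,2.2],"turn":[0,0,0]}]'
python3 -m inch '[{"hand":1,"travel":[0,0,0],"turn":[0,0,0]},{"hand":0.5,"travel":[0,0,0],"turn":[0,0,0]},{"hand":0,"travel":[0,0,0],"turn":[0,0,0]},{"hand":0,"travel":[0,0,0],"turn":[0,0,0]},{"hand":0,"travel":[0,0,0],"turn":[0,0,0]}]' 30
python3 -m inch '[{"hand":0,"travel":[0,0,0],"turn":[0,0,0]},{"hand":0,"travel":[0,0,0],"turn":[0,0,0]},{"hand":0,"travel":[0,0,0],"turn":[0,0,0]},{"hand":0,"travel":[0,0,0],"turn":[0,0,0]},{"hand":0,"travel":[0,0,0],"turn":[0,0,0]}]' 40
```

```text
clock: 2.65
tool_pos: [0.4382, -0.3041, 0.1516]
orientation: [-0.0, 0.145, 0.989, 0.0]
ft_force: [-1.2, 0.1, 0.6]
finger_gap: 1.001
clock: 3.15
tool_pos: [0.4389, -0.3046, 0.1536]
orientation: [0.001, 0.145, 0.989, -0.0]
ft_force: [-0.1, 0.1, 0.2]
finger_gap: 0.678
clock: 3.65
tool_pos: [0.4386, -0.3045, 0.1528]
orientation: [0.0, 0.145, 0.989, -0.0]
ft_force: [0.8, -1.0, 0.3]
finger_gap: 0.22
```

Settled y is -0.3045, so my last correction chased an overshoot. Re-centring before closing.

```bash
python3 -m inch '[{"hand":0.5,"travel":[0,0,0],"turn":[0,0,0]},{"hand":0.5,"travel":[0,0,0],"turn":[0,0,0]},{"hand":0.5,"travel":[0,-0.4,0],"turn":[0,0,0]},{"hand":0.5,"travel":[0,-0.3,0],"turn":[0,0,0]},{"hand":0.5,"travel":[0,0,0],"turn":[0,0,0]}]' 40
python3 - <<'E'
from h import *
from rig import telemetry
im,d=cams.read_camera("scene");P=cloud("scene",d)
q=P[155:245,190:250].reshape(-1,3)
b=q[(q[:,2]>.05)&(q[:,2]<.12)&(q[:,0]>.40)&(q[:,1]<-.25)];print(b.min(0).round(3),b.max(0).round(3),b.mean(0).round(4))
print(telemetry.get_state()["tool_pos"],telemetry.get_state()["finger_gap"])
cv2.imwrite("pics/s2.png",cv2.resize(im[130:250,170:290],(560,560))[...,::-1])
E
```

```text
clock: 4.15
tool_pos: [0.4364, -0.3114, 0.1527]
orientation: [0.0, 0.145, 0.989, -0.0]
ft_force: [0.3, -0.1, -0.8]
finger_gap: 0.502
[ 0.418 -0.351  0.05 ] [ 0.49  -0.285  0.12 ] [ 0.4608 -0.3048  0.0869]
[ 0.4363793  -0.3112173   0.15267192] 0.5012658422205704
```

View pics/s2.png

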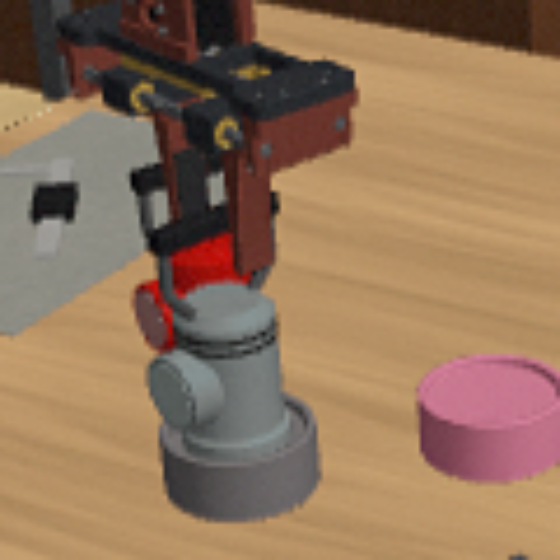

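The fingers straddle the handle bar and the lamp still stands in the recess. Closing and lifting.

```bash
for i in 1 2; do python3 -m inch '[{"hand":0,"travel":[0,0,0],"turn":[0,0,0]},{"hand":0,"travel":[0,0,0],"turn":[0,0,0]},{"hand":0,"travel":[0,0,0],"turn":[0,0,0]},{"hand":0,"travel":[0,0,0],"turn":[0,0,0]},{"hand":0,"travel":[0,0,0],"turn":[0,0,0]}]' 45; done
python3 -m inch '[{"hand":0,"travel":[0,0,-1],"turn":[0,0,0]},{"hand":0,"travel":[0,0,-1.5],"turn":[0,0,0]},{"hand":0,"travel":[0,0,-2],"turn":[0,0,0]},{"hand":0,"travel":[0,0,-2],"turn":[0,0,0]},{"hand":0,"travel":[0,0,-1.5],"turn":[0,0,0]}]'
```

```text
clock: 4.7
tool_pos: [0.4364, -0.3109, 0.1526]
orientation: [-0.0, 0.145, 0.989, 0.0]
ft_force: [0.4, -0.9, 0.6]
finger_gap: 0.158
clock: 5.2
tool_pos: [0.4364, -0.3109, 0.1526]
orientation: [-0.0, 0.145, 0.989, 0.0]
ft_force: [-0.4, -0.6, -2.0]
finger_gap: 0.154
clock: 5.7
tool_pos: [0.4366, -0.3109, 0.2344]
orientation: [0.0, 0.145, 0.989, -0.0]
ft_force: [0.7, 0.3, -4.2]
finger_gap: 0.155
```

Lifted, about 4 N on the wrist. Carrying it over to the disc.

```bash
python3 -m inch '[{"hand":0,"travel":[0.6,2,0],"turn":[0,0,0]},{"hand":0,"travel":[1,3.4,0],"turn":[0,0,0]},{"hand":0,"travel":[1,3.4,0],"turn":[0,0,0]},{"hand":0,"travel":[1,3.4,0],"turn":[0,0,0]},{"hand":0,"travel":[1,3.4,0],"turn":[0,0,0]}]'
python3 -m inch '[{"hand":0,"travel":[1,3.4,0],"turn":[0,0,0]},{"hand":0,"travel":[1,3.4,0],"turn":[0,0,0]},{"hand":0,"travel":[1,3.4,0],"turn":[0,0,0]},{"hand":0,"travel":[1,3.4,0],"turn":[0,0,0]},{"hand":0,"travel":[0.5,2,0],"turn":[0,0,-0.082]}]'
python3 -m inch '[{"hand":0,"travel":[0,0,2],"turn":[0,0,0]},{"hand":0,"travel":[0,0,2],"turn":[0,0,0]},{"hand":0,"travel":[0,0,1],"turn":[0,0,0]},{"hand":0,"travel":[0,0,0],"turn":[0,0,0]},{"hand":0,"travel":[0,0,0],"turn":[0,0,0]}]'
python3 - <<'E'
from h import *
from rig import telemetry
for n in("top","scene"):
    im,d=cams.read_camera(n);P=cloud(n,d);np.savez(f"pics/{n}3.npz",im=im,d=d)
    # body band, lamp only
    zc=telemetry.get_state()["tool_pos"][2]-.119; print("foot z est",zc)
    near=np.hypot(P[...,0]-.442,P[...,1]-.0145)<.09
    for lo,hi in((.01,.085),(.125,.15)):
        k=near&(P[...,2]>zc+lo)&(P[...,2]<zc+hi);h=P[k]
        if len(h)<5: print(n,lo,len(h));continue
        r=cv2.minAreaRect(h[:,:2].astype(np.float32));print(n,lo,len(h),h.min(0).round(4),h.max(0).round(4),r)
    c=proj(n,np.array([.442,.0145,.1])).astype(int)
    cv2.imwrite(f"pics/{n}3.png",cv2.resize(im[max(0,c[1]-80):c[1]+80,c[0]-80:c[0]+80],(480,480))[...,::-1])
a,b=cv2.imread("pics/top3.png"),cv2.imread("pics/scene3.png");cv2.imwrite("pics/s3.png",cv2.resize(np.hstack([a,b]),(800,400)))
print(telemetry.get_state()["tool_pos"])
E
```

```text
clock: 6.2
tool_pos: [0.4367, -0.1469, 0.2332]
orientation: [0.0, 0.145, 0.989, 0.0]
ft_force: [0.4, 1.1, -3.5]
finger_gap: 0.157
clock: 6.7
tool_pos: [0.4381, 0.0162, 0.2332]
orientation: [-0.0, 0.103, 0.995, 0.0]
ft_force: [0.2, -0.8, -3.1]
finger_gap: 0.157
clock: 7.2
tool_pos: [0.439, 0.0139, 0.1832]
orientation: [0.0, 0.104, 0.995, 0.0]
ft_force: [0.6, -0.7, -4.6]
finger_gap: 0.154
foot z est 0.06443587424225156
top 0.01 4
top 0.125 18 [0.4025 0.0171 0.1995] [0.4095 0.0283 0.2136] ((0.4060584306716919, 0.02274581976234913), (0.01138806901872158, 0.006672544404864311), 86.53085327148438)
foot z est 0.06454727535690866
scene 0.01 752 [ 0.4284 -0.019   0.0746] [0.49   0.0431 0.1494] ((0.45562055706977844, 0.01190352626144886), (0.058329515159130096, 0.06306261569261551), 79.50147247314453)
scene 0.125 233 [ 0.4037 -0.0029  0.1901] [0.4852 0.0313 0.2145] ((0.44548287987709045, 0.015801457688212395), (0.031174439936876297, 0.0820448249578476), 61.68640899658203)
[0.43941266 0.01383123 0.18354728]
```

View pics/s3.png

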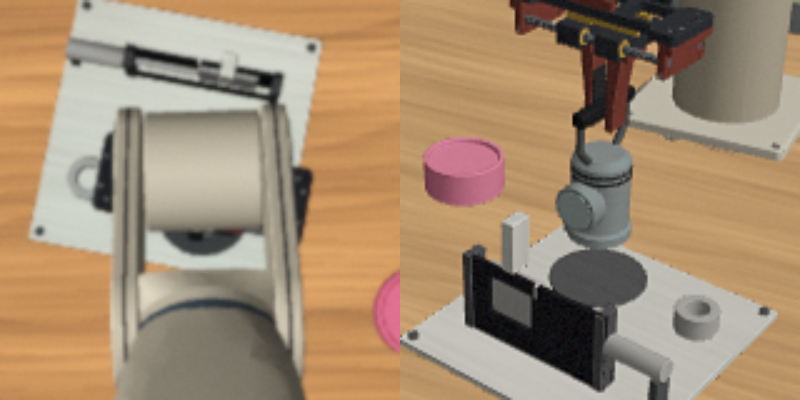

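Lamp hanging over the disc, lens towards the gate. Checking axis and tilt numerically.

```bash
python3 - <<'E'
from h import *
from scipy.optimize import least_squares
S=np.load("pics/scene3.npz");P=cloud("scene",S["d"]);a=np.radians(-12);ex=np.array([np.cos(a),np.sin(a)]);ey=np.array([-ex[1],ex[0]])
D=np.array([.4419,.0145]);z0=.0645
near=np.hypot(P[...,0]-D[0],P[...,1]-D[1])<.08
q=P[near&(P[...,2]>z0-.01)&(P[...,2]<z0+.1)]
u=(q[:,:2]-D)@ex;v=(q[:,:2]-D)@ey;h=q[:,2]-z0
print("zmin",h.min())
for lo,hi,r in((.0,.012,.032),(.015,.03,.029),(.07,.085,.029)):
    k=(h>lo)&(h<hi)&(u<.034)
    s=least_squares(lambda c:np.hypot(u[k]-c[0],v[k]-c[1])-r,[0,0],loss="soft_l1",f_scale=.002);print(lo,k.sum(),s.x.round(4),np.median(abs(s.fun)).round(4))
k=(u>.037)&(h>.02)&(h<.07);A=np.c_[v[k],h[k],np.ones(k.sum())];c=np.linalg.lstsq(A,u[k],rcond=None)[0]
print("lens",k.sum(),u[k].mean().round(4),v[k].min().round(3),v[k].max().round(3),h[k].min().round(3),h[k].max().round(3),"slope",c.round(3))
E
```

```text
zmin 0.0009554954382693659
0.0 100 [-0.0006 -0.0037] 0.0011
0.015 79 [-0.0006 -0.0029] 0.0009
0.07 148 [-0.0004 -0.0024] 0.0009
lens 221 0.0419 -0.026 0.02 0.023 0.07 slope [-0.009 -0.007  0.042]
```

Upright, yaw within 0.5°, and 3 mm off in -y. Shift and lower.

```bash
python3 -m inch '[{"hand":0,"travel":[0,0.3,1],"turn":[0,0,0]},{"hand":0,"travel":[0,0,1.5],"turn":[0,0,0]},{"hand":0,"travel":[0,0,1.3],"turn":[0,0,0]},{"hand":0,"travel":[0,0,0.8],"turn":[0,0,0]},{"hand":0,"travel":[0,0,0.3],"turn":[0,0,0]}]'
python3 -m inch '[{"hand":0,"travel":[0,0,0.1],"turn":[0,0,0]},{"hand":0,"travel":[0,0,0.1],"turn":[0,0,0]},{"hand":0,"travel":[0,0,0],"turn":[0,0,0]}]'
```

```text
clock: 7.8
tool_pos: [0.4389, 0.017, 0.1329]
orientation: [-0.001, 0.104, 0.995, -0.0]
ft_force: [0.1, 0.4, -2.4]
finger_gap: 0.153
clock: 8.1
tool_pos: [0.4397, 0.017, 0.132]
orientation: [0.0, 0.104, 0.995, 0.0]
ft_force: [-0.4, 0.2, -4.0]
finger_gap: 0.157
```

```bash
python3 -m inch '[{"hand":0,"travel":[0,0,0.05],"turn":[0,0,0]},{"hand":0,"travel":[0,0,0.05],"turn":[0,0,0]},{"hand":0,"travel":[0,0,0],"turn":[0,0,0]}]'
python3 -m inch '[{"hand":0,"travel":[0,0,0.05],"turn":[0,0,0]},{"hand":0,"travel":[0,0,0],"turn":[0,0,0]},{"hand":0,"travel":[0,0,0],"turn":[0,0,0]}]'
```

```text
clock: 8.4
tool_pos: [0.4394, 0.0169, 0.1308]
orientation: [0.0, 0.104, 0.995, 0.0]
ft_force: [0.5, 0.7, -3.9]
finger_gap: 0.157
clock: 8.7
tool_pos: [0.4396, 0.0169, 0.1304]
orientation: [0.0, 0.104, 0.995, -0.0]
ft_force: [-0.6, 0.1, 0.5]
finger_gap: 0.156
```

Contact (the load is off the wrist). Releasing gently.

```bash
python3 -m inch '[{"hand":0.2,"travel":[0,0,0],"turn":[0,0,0]},{"hand":0.3,"travel":[0,0,0],"turn":[0,0,0]},{"hand":0.45,"travel":[0,0,0],"turn":[0,0,0]},{"hand":0.6,"travel":[0,0,0],"turn":[0,0,0]},{"hand":0.6,"travel":[0,0,0],"turn":[0,0,0]}]'
python3 -m inch '[{"hand":0.6,"travel":[0,0,-1.5],"turn":[0,0,0]},{"hand":0.6,"travel":[0,0,-2.5],"turn":[0,0,0]},{"hand":0.6,"travel":[0,0,-2.5],"turn":[0,0,0]},{"hand":0.6,"travel":[0,0,-2],"turn":[0,0,0]},{"hand":0.6,"travel":[0,0,0],"turn":[0,0,0]}]'
```

```text
clock: 9.2
tool_pos: [0.4394, 0.017, 0.1302]
orientation: [0.0, 0.104, 0.995, 0.0]
ft_force: [-0.3, -0.1, 0.9]
finger_gap: 0.525
clock: 9.7
tool_pos: [0.4411, 0.017, 0.2175]
orientation: [0.003, 0.104, 0.995, 0.0]
ft_force: [0.1, 1.2, -0.8]
finger_gap: 0.595
```

```bash
python3 -m inch '[{"hand":0.6,"travel":[-2.5,0,0],"turn":[0,0,0]},{"hand":0.6,"travel":[-4,0,0],"turn":[0,0,0]},{"hand":0.6,"travel":[-4,-0.2,0],"turn":[0,0,0]},{"hand":0.6,"travel":[-2.8,0,0],"turn":[0,0,0]},{"hand":0.6,"travel":[0,0,0],"turn":[0,0,0]}]'
python3 -m inch '[{"hand":0.6,"travel":[0,0,0],"turn":[0,0,0]},{"hand":0.6,"travel":[0,0,0],"turn":[0,0,0]}]'
python3 - <<'E'
from h import *
from rig import telemetry
from scipy.optimize import least_squares
im,d=cams.read_camera("scene");P=cloud("scene",d);a=np.radians(-12);ex=np.array([np.cos(a),np.sin(a)]);ey=np.array([-ex[1],ex[0]])
D=np.array([.4419,.0145]);q=P[(np.hypot(P[...,0]-D[0],P[...,1]-D[1])<.08)&(P[...,2]>.02)&(P[...,2]<.11)]
u=(q[:,:2]-D)@ex;v=(q[:,:2]-D)@ey;h=q[:,2]-.012
for lo,hi,r in((.012,.035,.029),(.07,.085,.029)):
    k=(h>lo)&(h<hi)&(u<.034)
    s=least_squares(lambda c:np.hypot(u[k]-c[0],v[k]-c[1])-r,[0,0],loss="soft_l1",f_scale=.002);print(lo,k.sum(),s.x.round(4))
k=(u>.037)&(h>.02)&(h<.07);print("lens",k.sum(),u[k].mean(),np.polyfit(v[k],u[k],1))
T=P[(P[...,2]>.1)&(P[...,2]<.143)&(np.hypot(P[...,0]-.569,P[...,1]+.012)<.03)];print("tab",len(T),T.min(0),T.max(0))
t=telemetry.get_state();print(t["tool_pos"],t["joint_positions"].round(2))
cv2.imwrite("pics/s4.png",cv2.resize(im[130:340,220:430],(560,560))[...,::-1])
E
```

```text
clock: 10.2
tool_pos: [0.5718, -0.0133, 0.2137]
orientation: [0.0, 0.105, 0.995, -0.0]
ft_force: [0.2, 0.1, -0.6]
finger_gap: 0.602
clock: 10.4
tool_pos: [0.5675, -0.0124, 0.2141]
orientation: [-0.001, 0.104, 0.995, -0.0]
ft_force: [-0.2, -0.4, -0.4]
finger_gap: 0.597
0.012 127 [-0.0007 -0.0003]
0.07 142 [-0.0011  0.0001]
lens 204 0.04111508042445528 [-0.0168804  0.0411501]
tab 181 [ 0.55801701 -0.02219956  0.10013691] [ 0.58346628 -0.0043887   0.1426066 ]
[ 0.56764538 -0.01231677  0.21451621] [-0.04  0.35  1.76  0.    1.03 -1.4 ]
```

View pics/s4.png

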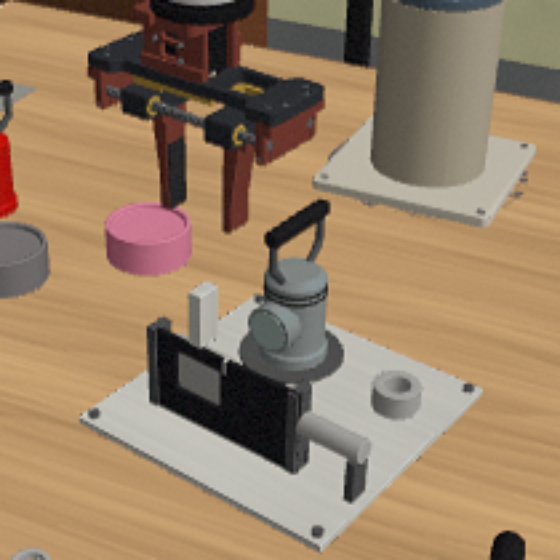

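Lamp stands centred on the disc to 1 mm, upright, lens at the window. Descending on the tab.

```bash
python3 -m inch '[{"hand":0.6,"travel":[-0.15,0,2],"turn":[0,0,0]},{"hand":0.6,"travel":[0,0,3],"turn":[0,0,0]},{"hand":0.6,"travel":[0,0,3],"turn":[0,0,0]},{"hand":0.6,"travel":[0,0,2],"turn":[0,0,0]},{"hand":0.6,"travel":[0,0,0.8],"turn":[0,0,0]}]'
for i in 1 2; do python3 -m inch '[{"hand":0,"travel":[0,0,0],"turn":[0,0,0]},{"hand":0,"travel":[0,0,0],"turn":[0,0,0]},{"hand":0,"travel":[0,0,0],"turn":[0,0,0]},{"hand":0,"travel":[0,0,0],"turn":[0,0,0]},{"hand":0,"travel":[0,0,0],"turn":[0,0,0]}]' 50; done
```

```text
clock: 10.95
tool_pos: [0.5684, -0.0126, 0.1054]
orientation: [-0.002, 0.104, 0.995, -0.0]
ft_force: [-0.8, 0.5, -0.0]
finger_gap: 0.603
clock: 11.45
tool_pos: [0.571, -0.0131, 0.108]
orientation: [0.001, 0.104, 0.995, -0.0]
ft_force: [-2.0, -5.7, 4.0]
finger_gap: 0.185
clock: 11.95
tool_pos: [0.5709, -0.0135, 0.1079]
orientation: [0.0, 0.104, 0.995, -0.0]
ft_force: [-2.4, -3.9, 6.6]
finger_gap: 0.157
```

```bash
python3 -m inch '[{"hand":0,"travel":[0,0.5,0],"turn":[0,0,0]},{"hand":0,"travel":[0,0.8,0],"turn":[0,0,0]},{"hand":0,"travel":[0,0.8,0],"turn":[0,0,0]},{"hand":0,"travel":[0,0.6,0],"turn":[0,0,0]},{"hand":0,"travel":[0,0.3,0],"turn":[0,0,0]}]' 55
python3 -m inch '[{"hand":0,"travel":[0,0,0],"turn":[0,0,0]},{"hand":0,"travel":[0,0,0],"turn":[0,0,0]},{"hand":0,"travel":[0,0,0],"turn":[0,0,0]}]'
python3 - <<'E'
from h import *
from rig import telemetry
t=telemetry.get_state();print(t["tool_pos"],t["ft_force"],t["finger_gap"])
a=np.radians(-12);ex=np.array([np.cos(a),np.sin(a)]);ey=np.array([-ex[1],ex[0]]);D=np.array([.4419,.0145])
print("tcp rig from disc",(t["tool_pos"][:2]-D)@ex,(t["tool_pos"][:2]-D)@ey)
o=[]
for n in("scene","top"):
    im,d=cams.read_camera(n);P=cloud(n,d)
    u=(P[...,:2]-D)@ex-.065;v=(P[...,:2]-D)@ey
    T=(P[...,2]>.095)&(P[...,2]<.135)&(abs(u-.065)<.016)&(abs(v-.03)<.05)&(im.min(2)>110);print(n,"tab?",T.sum(),np.percentile(v[T],[2,50,98]).round(4) if T.any() else "")
    c=proj(n,np.array([*(D+.13*ex+.03*ey),.1])).astype(int);o.append(cv2.resize(im[c[1]-40:c[1]+40,c[0]-40:c[0]+40],(400,400),interpolation=2))
cv2.imwrite("pics/s5.png",np.hstack(o)[...,::-1])
E
```

```text
clock: 12.45
tool_pos: [0.5772, 0.0155, 0.108]
orientation: [0.001, 0.104, 0.995, -0.001]
ft_force: [-1.7, -8.6, 6.7]
finger_gap: 0.156
clock: 12.75
tool_pos: [0.5771, 0.0152, 0.108]
orientation: [0.0, 0.104, 0.995, -0.001]
ft_force: [-1.0, -8.3, 5.9]
finger_gap: 0.155
[0.57705743 0.01515144 0.10796332] [-1.03980253 -8.31084133  5.93779213] 0.1549409221702918
tcp rig from disc 0.13206847165703317 0.028738018636869023
scene tab? 17 [0.024  0.035  0.0418]
top tab? 0
```

View pics/s5.png

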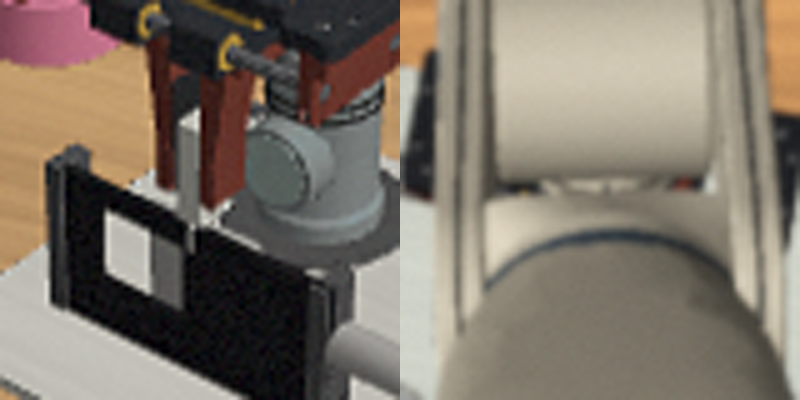

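The tab stands level with the white line, and the window is roughly 60 % uncovered. Pose gives ~29.3 mm of travel. I'll nudge +0.6 mm and compare the tab's face with the shut picture.

```bash
python3 -m inch '[{"hand":0,"travel":[0,0.06,0],"turn":[0,0,0]},{"hand":0,"travel":[0,0,0],"turn":[0,0,0]},{"hand":0,"travel":[0,0,0],"turn":[0,0,0]}]'
python3 - <<'E'
from h import *
a=np.radians(-12);ex=np.array([np.cos(a),np.sin(a)]);ey=np.array([-ex[1],ex[0]]);D=np.array([.4419,.0145])
S=np.load("pics/scene0.npz");im,d=cams.read_camera("scene");cv2.imwrite("pics/s6.png",im[...,::-1])
for I,d in((S["im"],S["d"]),(im,d)):
    P=cloud("scene",d);u=(P[...,:2]-D)@ex;v=(P[...,:2]-D)@ey
    I=I.astype(int)
    k=(P[...,2]>.097)&(P[...,2]<.14)&(u>.135)&(u<.152)&(abs(v-.015)<.04)&(I.max(2)-I.min(2)<25)&(I.min(2)>90)
    print("tab face",k.sum(),np.median(v[k]).round(4),v[k].mean().round(4),np.median(u[k]).round(4))
    row=P[...,2]; w=(abs(P[...,2]-.057)<.012)&(abs(v-0)<.026)&(u>.10)&(u<.16)&(I.min(2)>60)
    print("shutter/window",w.sum(),np.percentile(v[w],[1,50,99]).round(4) if w.any() else "")
    q=P[(np.hypot(*(P[...,:2]-D).transpose(2,0,1))<.06)&(P[...,2]>.08)&(P[...,2]<.1)];print("lamp",q.mean(0).round(4),q.max(0).round(4))
E
```

```text
clock: 13.15
tool_pos: [0.5771, 0.0156, 0.108]
orientation: [0.0, 0.104, 0.995, -0.001]
ft_force: [-2.1, -8.2, 6.5]
finger_gap: 0.151
tab face 98 0.0003 0.0 0.1404
shutter/window 114 [-0.0253 -0.005   0.015 ]<stdin>:11: RuntimeWarning: Mean of empty slice.
  ret = um.true_divide(
Traceback (most recent call last):
ValueError: zero-size array to reduction operation maximum which has no identity
```

```bash
python3 - <<'E'
from h import *
from rig import telemetry
a=np.radians(-12);ex=np.array([np.cos(a),np.sin(a)]);ey=np.array([-ex[1],ex[0]]);D=np.array([.4419,.0145])
I,d=cams.read_camera("scene");P=cloud("scene",d);u=(P[...,:2]-D)@ex;v=(P[...,:2]-D)@ey;I=I.astype(int)
k=(P[...,2]>.097)&(P[...,2]<.14)&(u>.135)&(u<.152)&(abs(v-.03)<.02)&(I.max(2)-I.min(2)<25)&(I.min(2)>90)
print("tab face",k.sum(),np.median(v[k]).round(4),v[k].mean().round(4),np.percentile(v[k],[3,97]).round(4))
q=P[(np.hypot(u,v)<.06)&(P[...,2]>.085)&(P[...,2]<.1)&(u<.034)];print("lamp",len(q),((q[:,:2]-D)@ex).mean().round(4),((q[:,:2]-D)@ey).mean().round(4))
t=telemetry.get_state();print(t["tool_pos"],((t["tool_pos"][:2]-D)@ey).round(4),t["finger_gap"])
E
```

```text
tab face 78 0.0294 0.0288 [0.0148 0.0367]
lamp 62 0.0153 0.0125
[0.57718317 0.01563624 0.10795559] 0.0292 0.16117030313056138
```

```bash
python3 -m inch '[{"hand":0,"travel":[0,0.05,0],"turn":[0,0,0]},{"hand":0,"travel":[0,0,0],"turn":[0,0,0]},{"hand":0,"travel":[0,0,0],"turn":[0,0,0]},{"hand":0,"travel":[0,0,0],"turn":[0,0,0]},{"hand":0,"travel":[0,0,0],"turn":[0,0,0]}]'
python3 - <<'E'
from h import *
I,d=cams.read_camera("scene");cv2.imwrite("pics/s7.png",cv2.resize(I[200:340,230:410],(720,560))[...,::-1])
E
```

```text
clock: 13.75
tool_pos: [0.5773, 0.0161, 0.1079]
orientation: [0.0, 0.104, 0.995, -0.001]
ft_force: [-2.8, -9.6, 6.0]
finger_gap: 0.154
```

View pics/s7.png

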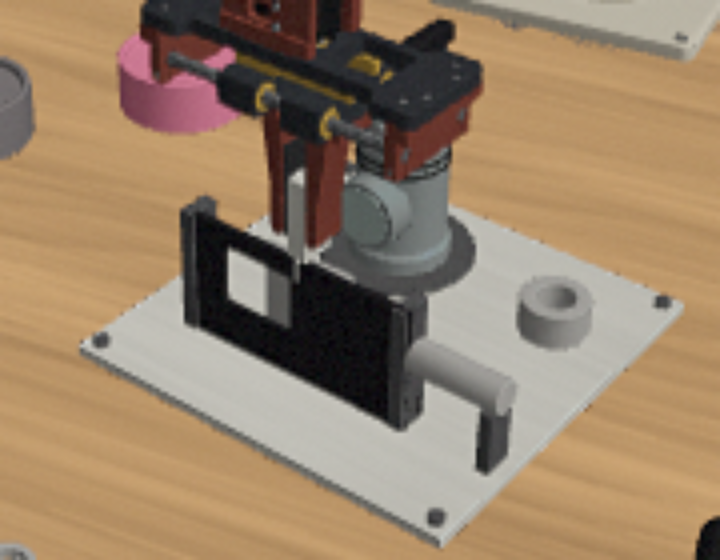

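The picture shows the tab (298, 225) in the fingers over the white line (297, 268), the window half uncovered, and the lamp standing on the disc. Handing in.

```bash
python3 -c "
from rig import workorder; print(workorder.finish_job())"
```

```text
the job is handed in; nothing more can be done
None
```

The lamp is on the disc and released, and the gripper is holding the shutter at about half travel. I handed the job in at about 14 s on the clock; no verdict came back.

- **Lamp:** I lifted it by its handle (about 4 N on the wrist) and lowered it until the load came off the wrist, then opened the gripper. A camera check after release put it within about 1 mm of the disc centre, upright, with the lens within about 1° of the window direction. I did not re-measure the lamp precisely once the gripper was over the gate, but the last picture shows it still standing there.
- **Shutter:** the last TCP reading puts the travel at about 30.3 mm. The last camera reading of the tab face gave about 29.1 mm, before a final 0.5 mm nudge. The two methods therefore differ by about 0.7 mm. The push was about 9–10 N, which fits the spring at half travel. The grip is set to 55 N, and the last picture shows the tab level with the white line.
- **Handle grasp:** on the first attempt I was about 7 mm off and one finger may have lightly touched the handle bar (forces stayed around 1 N). I re-centred before gripping, and the lamp stayed in its stand.

I did not move any of the other things, and no check showed one displaced.

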